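# Contact-test a battery cell in the bench tester

### The arm

A 6-joint arm with a two-finger parallel gripper is mounted at the origin on the work surface. World frame = base frame: x ahead of the robot, y to its left, z up, the work surface at z = 0. Lengths are in m, angles in rad, forces in N, time in s.
With the tool pointing down it reaches from about 0.3 to 0.775 m from the base axis. Payload 14.6 kg.
Tool frame: the origin (TCP) lies on the centre line of the jaws, within the pads' length; the fingertips stand 8 mm ahead of it and the grasp point (between the pads) lies 11 mm behind it; z points along the fingers, y is the direction in which the jaws open and shut (so a half turn about z gives the same grasp; the last joint's range is limited). The gripper opens to 94 mm and grips with 3 to 60 N. Pads are 16 mm wide; open, the fingers measure 119 mm over their backs; the gripper's body (75 mm by 177 mm) begins 78 mm behind the grasp point.
Start: joints at [1.205, 0.3, 1.521, -0, 1.321, -0.067], TCP at [0.162, 0.526, 0.213] pointing down, gripper open.
Joint ranges: [-3.03, 3.03], [-0.79, 2.21], [0.23, 2.52], [-1.04, 4.18], [0, 3.07], [-2.55, 2.55]. Speed limits (rad/s): [2.22, 2.22, 2.57, 3.14, 3.14, 3.14].

### API

Orientations are given as a unit quaternion [x, y, z, w].
In Python, from rig import ctrl gives the robot as it stands.
- The arm moves only by the tool send_rows, never from a script. Its arguments are lists of equal length, an entry for each row: "fingers": the opening, from 0 (shut) to 1 (fully open); "travel": the shift along the tool's x, y, z scaled (see below), a list of three; "angular": the turn, a rotation vector about the tool's x, y, z scaled (see below), a list of three. In form: {"fingers": [fingers, ...], "travel": [[tx, ty, tz], ...], "angular": [[rx, ry, rz], ...]}. A call has exactly 8 rows; each row shifts and turns the pose as measured when the row begins, along the tool's axes as they then stand; what a row does not reach is not made up. The controller multiplies each number of a shift by 50 mm and each number of a turn by 5 degrees. A row lasts 1/8 s, in which the tool goes at most 62.5 mm and 10.7 degrees, less where a joint would pass 70% of its speed; a pose out of reach is approached as far as the arm can. A call with a number of a shift or a turn outside -1 to 1 is refused whole. A call with a gripper value outside its range is refused whole. The fingers move at their own pace and stop on an object; "squeeze" is the grip in N (left out, the last holds). Time passes only in rows, so rows that do not move let the fingers close, or fill a call up. It gives the time, the measured TCP pose, the force and the opening at its end, in the units of the state.
- ctrl.observe(): the state, without advancing time (a new reading comes with each control period).
- ctrl.read_camera(name): name is "scene" or "side" or "wrist"; returns the picture (480x640x3 uint8, red, green, blue); there is no depth.
- ctrl.calibration(name): a dict with "camera_matrix" (3x3 intrinsics, pixels), "k1" (the pictures are not rectified: a ray, as slopes to the right and down, at radius r is drawn at 1 + k1 r^2 times it, then the intrinsics apply), "T" (4x4, takes a point from camera to world coordinates); the wrist camera has in their place "mount" (4x4, takes a point from camera to tool coordinates, whose origin is the TCP and whose axes are the flange's). Camera axes: x right, y up, looking along -z (the intrinsics and any distortion apply to the point x, -y, -z); pixel columns grow to the right and rows downward; lengths in m; the calibration is good to about 2 mm. A picture is of the moment at which its call begins: read the wrist's pose just before it. calibration takes no time and is no camera call.
- ctrl.finish_job(): hands the job in, once; it reports no verdict.
The state is a dict: "time": time; "joints": joint angles; "joint_vel": joint speeds; "effort": joint torques, N m; "tcp_pos": TCP position; "tool_rot": TCP orientation; "ft_force": force on the tool from outside, world axes, zero at the start; "ft_torque": the same for the moment, N m; "gripper_width": opening from 0.0 (shut) to 1.0 (fully open).
Only numpy, scipy, OpenCV 4.12 (cv2) and the standard library are available. Lean on these libraries where they do the work, as an engineer would, in place of code of your own. Each camera call takes 0.05 s, during which the arm holds its last target. There are 200 camera calls.

### The job

Stand the single loose battery cell in the nest of the tester's shuttle, let go, and push the shuttle fully home under the plunger. Then press the plunger down past its light first stop onto the firm second stop, press there with about 15 N for half a second or more (never above 22 N on the cell), and let the plunger rise fully, leaving the cell standing in the nest, the shuttle home and the other things on the bench undisturbed.

Things in the scene. Friction and masses are not known exactly. Their poses are not given: they have to be found in the camera images.
- tester: Fixed bench tester. Origin on the bench below the vertical plunger axis; the shuttle runs home along its +y. Base 100 mm wide (x), 14 mm thick, from y -238 to +108 mm, rails to 28 mm high. Column at the +y end (y 58 to 94 mm); grey head over the plunger axis, 130 to 155 mm above the bench, 52 mm wide, y from -28 mm.
- shuttle (a joint): Travel of the shuttle along the tester's +y, in m: 0 drawn out, 0.120 home against a hard end stop, the nest then centred under the plunger. Starts 0 to 0.025. Pushing takes 3 to 5 N; it stays where it is left.
- nest (a point): Centre of the nest's round mouth, 58 mm above the bench, in a grey 56 mm square block on the shuttle; bore 35 mm, 2 mm chamfer. 22 mm below the mouth the cell stands on a sprung pin. Pressed, it sinks (4 N plus 0.5 N/mm, less the cell's weight) onto a hard ledge, the firm second stop, 2 to 7 mm below the pin's rest: it differs each time, is hidden and must be felt.
- handle (a point): Centre of the shuttle's handle, an upright black tab 40 mm wide (tester x), 10 mm thick (tester y), from 24 to 66 mm above the bench, 95 mm from the nest's centre on the tester's -y side. Free space on its outer side. Push it along the tester's +y.
- plunger (a joint): Downward travel of the plunger in m: 0 at rest (up), 0.024 at its limit. A light spring of 1 to 2.5 N returns it to the top when it is let go.
- plunger_top (a point): Centre of the flat top of the plunger's round black cap, 36 mm wide, 195 mm above the bench at rest. Pressed down, its rod meets the cell after about 12 mm (first stop, force steps to about 5 N), yields 2 to 7 mm more, then is firm (from 6 to 9 N, rising steeply, tens of N per mm). The test needs over 10 N on the cell (the cap's force less about 2 N).
- cell_mid (a point): Centre (half-way up) of the one loose battery cell, standing alone on the bench: grey-blue cylinder 32 mm wide, 70 mm high, the top 2 mm an 18 mm copper terminal; 115 to 175 g. The eight cells in the green rack are fixed, not to be used. Grip it near its upper end: only its upper 48 mm stay out of the nest.
- rack: Bystander: green plastic rack 100 x 190 mm with eight upright cells, 80 mm high, fixed. Origin at the centre of its underside.
- tape_roll: Bystander: loose roll of yellow tape, 94 mm in diameter, 48 mm high. Origin at the centre of its underside.
- meter: Bystander: loose black hand-held meter lying flat, 150 x 75 x 34 mm. Origin at the centre of its underside.
- carton: Bystander: small open cardboard box with pens, 110 x 160 x 60 mm. Origin at the centre of its underside.
Mind the look-alikes: they are no part of the job. Of the things that look like the part that bears cell_mid, take the one that is nearest to the robot's base at the start.

How it is judged:
On the way, in this order (a step that is already met when the one before it is completed fails the run):
1. the cell stands in the nest, let go (horizontal distance between cell_mid and nest below 0.006 m and z of cell_mid in the frame of nest below 0.017 m and angle between cell_mid's own z axis and vertical below 0.2 rad and contact force between the fingers and cell below 0.2 N), for 0.1 s.
2. the shuttle is home (value of joint shuttle above 0.117 m), for 0.1 s.
3. the plunger presses the cell onto the firm second stop with at least 10 N for 0.4 s, the shuttle home (contact force between plunger and cell above 10 N and value of joint shuttle above 0.117 m), for 0.4 s.
At the end, for the whole second after the job is handed in: The plunger is back up (within 3 mm of its rest), the shuttle is within 3 mm of home, and the cell stands at rest in the nest: centred within 6 mm, its centre no more than 17 mm above the nest's mouth, tilted less than 0.2 rad (value of joint plunger below 0.003 m and value of joint shuttle above 0.117 m and horizontal distance between cell_mid and nest below 0.006 m and z of cell_mid in the frame of nest below 0.017 m and angle between cell_mid's own z axis and vertical below 0.2 rad and linear speed of cell below 0.02 m/s); the robot touches nothing.
It fails at once if the cell is pressed with more than 22 N by the plunger (contact force between plunger and cell above 22 N).
It fails at once if the cell is knocked over (angle between cell_mid's own z axis and vertical above 0.8 rad).
It fails at once if the tape roll, the meter or the carton is moved more than 20 mm (distance of any of tape_roll, meter, carton from where it was at the start of the episode above 0.02 m).
It fails at once if the fixed rack is struck with more than 20 N (contact force between the arm and rack above 20 N).
It also fails if it takes over 72 s, if anything falls off the work surface, if the arm or the gripper's body presses on something with over 40 N, if the wrist force passes 120 N, or if a joint passes its speed limit or range.

## Working session

There is one attempt and no reset: what is moved stays moved. The work goes in short steps, Python scripts to look and compute and a tool call to move; the robot and the scene stay as the last step left them, time stands still between calls to the robot, and variables do not carry over. Pictures are saved under pics/ and viewed, about 8 in all and at most 12, crops included, and the job is handed in when it is done.

Besides the shell and the picture viewer there is one more tool, called as name(argument=value, ...), one argument or row to a line, values as JSON. send_rows: Moves the arm, as the interface text tells. Its arguments: {"type":"object","properties":{"fingers":{"type":"array","items":{"type":"number"}},"travel":{"type":"array","items":{"type":"array","items":{"type":"number"}}},"angular":{"type":"array","items":{"type":"array","items":{"type":"number"}}},"squeeze":{"type":"number"}},"required":["fingers","travel","angular"]}

```bash
ls; mkdir -p pics
cat > h.py <<'E'
import numpy as np, cv2
from scipy.spatial.transform import Rotation as R
from rig import ctrl
def cam(n):
    s=ctrl.observe(); im=ctrl.read_camera(n); c=ctrl.calibration(n)
    if 'T' in c: T=np.array(c['T'])
    else:
        W=np.eye(4); W[:3,:3]=R.from_quat(s['tool_rot']).as_matrix(); W[:3,3]=s['tcp_pos']; T=W@np.array(c['mount'])
    return cv2.cvtColor(im,cv2.COLOR_RGB2BGR),np.array(c['camera_matrix']),c['k1'],T
def ray(px,K,k1,T):
    d=np.array([(px[0]-K[0,2])/K[0,0],(px[1]-K[1,2])/K[1,1]]); u=d.copy()
    for _ in range(20): u=d/(1+k1*(u@u))
    v=T[:3,:3]@np.array([u[0],-u[1],-1]); return T[:3,3],v/np.linalg.norm(v)
def onz(px,z,K,k1,T):
    o,v=ray(px,K,k1,T); return o+v*(z-o[2])/v[2]
def proj(P,K,k1,T):
    p=np.linalg.inv(T)@np.append(P,1); u=np.array([p[0],-p[1]])/-p[2]; u=u*(1+k1*(u@u))
    return K[:2,:2]@u+K[:2,2]
E
python3 - <<'E'
from h import *
print(ctrl.observe())
for n in('scene','side','wrist'):
    im,K,k,T=cam(n); cv2.imwrite(f'pics/{n}0.png',im); np.savez(f'{n}0.npz',K=K,k=k,T=T); print(n,K.round(1).tolist(),k,T.round(3).tolist())
a=[cv2.imread(f'pics/{n}0.png') for n in('scene','side')]
E
```

```text
pics
{'time': 0.0, 'joints': array([ 1.20540779e+00,  3.00456610e-01,  1.52155552e+00,  1.85117541e-05,
        1.32069345e+00, -6.65904314e-02]), 'joint_vel': array([ 0.00014106,  0.00037034, -0.00034052, -0.0005815 , -0.00113349,
        0.00144589]), 'effort': array([-1.64157915e-03, -5.31801724e+01, -3.52733588e+01,  7.07681640e-02,
        2.44228105e-02, -9.91807929e-05]), 'tcp_pos': array([0.16181136, 0.52540632, 0.21290509]), 'tool_rot': array([ 1.48846152e-01,  9.88860209e-01, -5.41611477e-04, -1.28016034e-04]), 'ft_force': array([-0.20239845, -0.06534395, -0.11251189]), 'ft_torque': array([-0.05331305, -0.04412183,  0.02809098]), 'gripper_width': 1.001876173777829}
scene [[547.8, 0.0, 317.4], [0.0, 547.8, 240.9], [0.0, 0.0, 1.0]] 0.033667288085313496 [[0.829, -0.468, 0.306, 1.04], [0.559, 0.694, -0.454, -0.664], [0.001, 0.548, 0.837, 1.293], [0.0, 0.0, 0.0, 1.0]]
side [[437.4, 0.0, 322.5], [0.0, 437.4, 241.9], [0.0, 0.0, 1.0]] -0.06238316325264956 [[-0.787, 0.417, -0.455, -0.008], [-0.618, -0.534, 0.577, 0.764], [-0.002, 0.735, 0.678, 1.039], [0.0, 0.0, 0.0, 1.0]]
wrist [[372.9, 0.0, 316.9], [0.0, 372.9, 243.5], [0.0, 0.0, 1.0]] -0.04382063726661283 [[0.294, -0.927, -0.233, 0.094], [0.956, 0.285, 0.072, 0.546], [-0.0, -0.244, 0.97, 0.384], [0.0, 0.0, 0.0, 1.0]]
```

View pics/scene0.png

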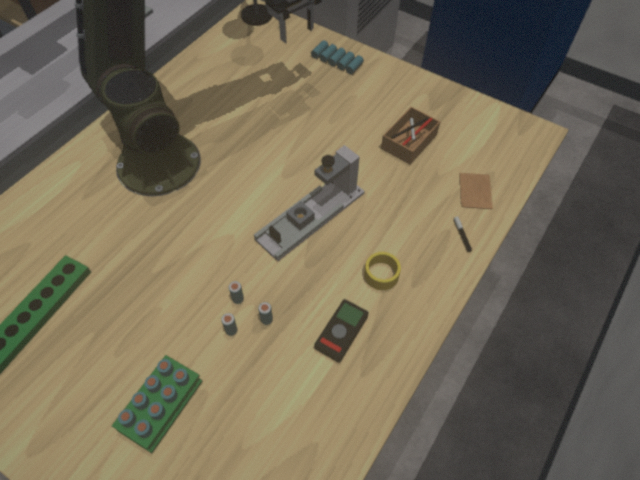

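View pics/side0.png

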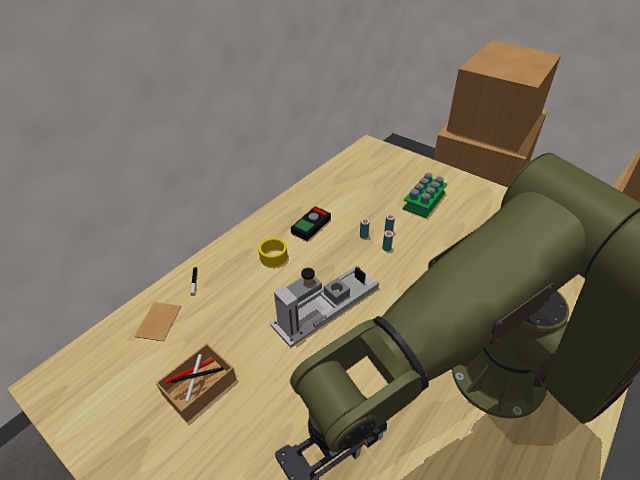

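Scene view: three standing cells at about (236,292), (228,323) and (265,313). The tester has its cap at (327,160), nest at (300,213) and handle at (275,233). The rack, meter and tape are further out. Side view: cells at (388,240), (390,223) and (365,228), cap at (308,273). Next I'll measure from both views.

```bash
cat > m.py <<'E'
from h import *
S={n:(lambda z:(z['K'],float(z['k']),z['T']))(np.load(f'{n}0.npz')) for n in('scene','side')}
def tri(a,b):
    o1,v1=ray(a,*S['scene']);o2,v2=ray(b,*S['side'])
    t=np.linalg.lstsq(np.stack([v1,-v2],1),o2-o1,rcond=None)[0]
    p,q=o1+t[0]*v1,o2+t[1]*v2; return ((p+q)/2).round(3),round(float(np.linalg.norm(p-q)),4)
E
python3 - <<'E'
from m import *
print([onz(p,.07,*S['scene']).round(3).tolist() for p in((236,287),(228,318),(265,308))])
print([onz(p,.07,*S['side']).round(3).tolist() for p in((388,233),(390,217),(365,221))])
print('cap',tri((327,160),(308,272)),'nest',tri((300,213),(337,287)),'handle',tri((275,231),(360,271)))
print('tape',onz((382,270),.024,*S['scene']),'meter',onz((342,330),.03,*S['scene']),'rack',onz((157,398),.07,*S['scene']))
a=cv2.imread('pics/scene0.png')[140:340,200:410];b=cv2.imread('pics/side0.png')[200:350,250:410]
a=cv2.resize(a,(399,380),interpolation=cv2.INTER_CUBIC);b=cv2.resize(b,(400,375),interpolation=cv2.INTER_CUBIC)
b=cv2.copyMakeBorder(b,0,5,0,0,0); cv2.imwrite('pics/c1.png',np.hstack([a,b]))
E
```

```text
[[0.501, -0.23, 0.07], [0.539, -0.308, 0.07], [0.597, -0.236, 0.07]]
[[0.497, -0.23, 0.07], [0.536, -0.307, 0.07], [0.593, -0.235, 0.07]]
cap (array([0.517, 0.16 , 0.194]), 0.0007) nest (array([0.496, 0.057, 0.056]), 0.0016) handle (array([ 0.476, -0.034,  0.062]), 0.0025)
tape [0.77218077 0.0448478  0.024     ] meter [ 0.77797584 -0.16341976  0.03      ] rack [ 0.53097418 -0.54828379  0.07      ]
```

View pics/c1.png

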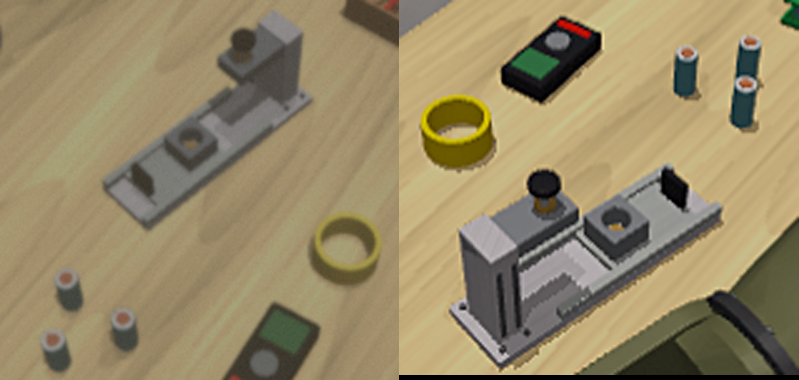

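Candidates: the three loose cells at scene (236,287), (228,318) and (265,308), at world ranges 0.55, 0.62 and 0.64 m. The eight rack cells are excluded. The nearest to the base is the one at (0.499,-0.230). Both views agree to 4 mm, and the crop confirms that it stands free. The tester's +y heading is about 78°.

```bash
cat > plan.py <<'E'
from h import *
def plan(tgt,yawy,n):
    "rows from measured pose to tgt, tool y heading yawy (deg), tool down"
    s=ctrl.observe(); p=np.array(s['tcp_pos']); Rm=R.from_quat(s['tool_rot'])
    Rt=R.from_matrix(np.array([[-np.sin(np.radians(yawy)),np.cos(np.radians(yawy)),0],[np.cos(np.radians(yawy)),np.sin(np.radians(yawy)),0],[0,0,-1]]).T) if 0 else None
    a=np.radians(yawy); y=np.array([np.cos(a),np.sin(a),0]); z=np.array([0,0,-1.]); x=np.cross(y,z)
    Rt=R.from_matrix(np.stack([x,y,z],1))
    w=(Rm.inv()*Rt).as_rotvec()
    d=(np.array(tgt)-p)/n; T=[];A=[]
    for i in range(n):
        Ri=Rm*R.from_rotvec(w*i/n); T.append((Ri.inv().apply(d)/.05).round(3).tolist()); A.append((np.degrees(w)/n/5).round(2).tolist())
    print('t',s['time'],'p',p.round(4),'yawy',np.degrees(np.arctan2(*Rm.as_matrix()[:2,1][::-1])).round(2),'z',Rm.as_matrix()[:,2].round(4),'F',np.round(s['ft_force'],2),'w',s['gripper_width'])
    for i in range(0,n,8): print(T[i:i+8],A[i])
E
python3 -c "
from plan import *
plan((.499,-.23,.2),-12,24)"
```

```text
t 0.15 p [0.1618 0.5255 0.213 ] yawy 72.88 z [-3.e-04 -8.e-04 -1.e+00] F [-0.33  0.52  0.82] w 1.0028409753698468
[[-0.454, -0.519, 0.011], [-0.485, -0.49, 0.011], [-0.514, -0.459, 0.011], [-0.542, -0.427, 0.011], [-0.567, -0.392, 0.011], [-0.59, -0.357, 0.011], [-0.611, -0.319, 0.011], [-0.629, -0.281, 0.011]] [-0.0, 0.0, 0.71]
[[-0.646, -0.242, 0.011], [-0.659, -0.202, 0.011], [-0.67, -0.16, 0.011], [-0.679, -0.119, 0.011], [-0.685, -0.077, 0.011], [-0.689, -0.034, 0.011], [-0.689, 0.008, 0.011], [-0.688, 0.051, 0.011]] [-0.0, 0.0, 0.71]
[[-0.683, 0.093, 0.011], [-0.676, 0.135, 0.011], [-0.666, 0.176, 0.011], [-0.654, 0.217, 0.011], [-0.64, 0.257, 0.011], [-0.623, 0.296, 0.011], [-0.603, 0.334, 0.011], [-0.581, 0.371, 0.011]] [-0.0, 0.0, 0.71]
```

send_rows(
  fingers=[0.7, 0.7, 0.7, 0.7, 0.7, 0.7, 0.7, 0.7],
  travel=[
    [-0.45, -0.52, 0],
    [-0.49, -0.49, 0],
    [-0.51, -0.46, 0],
    [-0.54, -0.43, 0],
    [-0.57, -0.39, 0],
    [-0.59, -0.36, 0],
    [-0.61, -0.32, 0],
    [-0.63, -0.28, 0],
  ],
  angular=[
    [0, 0, 0.71],
    [0, 0, 0.71],
    [0, 0, 0.71],
    [0, 0, 0.71],
    [0, 0, 0.71],
    [0, 0, 0.71],
    [0, 0, 0.71],
    [0, 0, 0.71],
  ],
)

```text
time: 1.15
tcp_pos: [0.2738, 0.2655, 0.2116]
tool_rot: [0.393, 0.92, -0.002, -0.0]
ft_force: [0.7, 0.4, -0.3]
gripper_width: 0.703
```

send_rows(
  fingers=[0.7, 0.7, 0.7, 0.7, 0.7, 0.7, 0.7, 0.7],
  travel=[
    [-0.65, -0.24, 0],
    [-0.66, -0.2, 0],
    [-0.67, -0.16, 0],
    [-0.68, -0.12, 0],
    [-0.69, -0.08, 0],
    [-0.69, -0.03, 0],
    [-0.69, 0, 0],
    [-0.69, 0.05, 0],
  ],
  angular=[
    [0, 0, 0.71],
    [0, 0, 0.71],
    [0, 0, 0.71],
    [0, 0, 0.71],
    [0, 0, 0.71],
    [0, 0, 0.71],
    [0, 0, 0.71],
    [0, 0, 0.71],
  ],
)

```text
time: 2.15
tcp_pos: [0.3825, 0.0014, 0.2123]
tool_rot: [0.613, 0.79, -0.002, 0.001]
ft_force: [-0.1, 0.2, -0.2]
gripper_width: 0.699
```

```bash
python3 -c "
from plan import *
plan((.499,-.23,.2),-12,8)"
```

```text
t 2.15 p [0.3825 0.0014 0.2123] yawy 14.42 z [-0.001  -0.0032 -1.    ] F [-0.05  0.17 -0.16] w 0.6986640865505126
[[-0.633, 0.138, 0.032], [-0.624, 0.174, 0.032], [-0.613, 0.21, 0.032], [-0.6, 0.245, 0.032], [-0.584, 0.279, 0.031], [-0.567, 0.312, 0.031], [-0.549, 0.344, 0.031], [-0.528, 0.375, 0.031]] [-0.0, 0.0, 0.66]
```

Tracking is good. I'll continue, then take a wrist look.

send_rows(
  fingers=[0.7, 0.7, 0.7, 0.7, 0.7, 0.7, 0.7, 0.7],
  travel=[
    [-0.63, 0.14, 0.03],
    [-0.62, 0.17, 0.03],
    [-0.61, 0.21, 0.03],
    [-0.6, 0.25, 0.03],
    [-0.58, 0.28, 0.03],
    [-0.57, 0.31, 0.03],
    [-0.55, 0.34, 0.03],
    [-0.53, 0.38, 0.03],
  ],
  angular=[
    [0, 0, 0.66],
    [0, 0, 0.66],
    [0, 0, 0.66],
    [0, 0, 0.66],
    [0, 0, 0.66],
    [0, 0, 0.66],
    [0, 0, 0.66],
    [0, 0, 0.66],
  ],
)

```text
time: 3.15
tcp_pos: [0.4995, -0.2392, 0.1994]
tool_rot: [0.782, 0.623, -0.002, 0.0]
ft_force: [0.3, 0.0, 0.0]
gripper_width: 0.699
```

```bash
cat > w.py <<'E'
from plan import *
def copper(im,K,k,T,z):
    h=cv2.cvtColor(im,cv2.COLOR_BGR2HSV); m=cv2.inRange(h,(0,90,90),(14,255,255))
    for c in sorted(cv2.findContours(m,cv2.RETR_EXTERNAL,cv2.CHAIN_APPROX_NONE)[0],key=cv2.contourArea)[::-1][:5]:
        (x,y),r=cv2.minEnclosingCircle(c); print((round(x),round(y)),round(r,1),cv2.contourArea(c),onz((x,y),z,K,k,T).round(4))
E
python3 - <<'E'
from w import *
plan((.499,-.23,.2),-12,8)
im,K,k,T=cam('wrist'); cv2.imwrite('pics/w1.png',im); copper(im,K,k,T,.07)
print(proj((.499,-.23,.07),K,k,T))
E
```

```text
t 3.15 p [ 0.4995 -0.2392  0.1994] yawy -12.97 z [-0.0024 -0.0023 -1.    ] F [0.29 0.03 0.01] w 0.699268902783163
[[0.022, -0.006, -0.002], [0.022, -0.006, -0.002], [0.022, -0.006, -0.002], [0.022, -0.006, -0.002], [0.022, -0.006, -0.002], [0.022, -0.006, -0.002], [0.022, -0.006, -0.002], [0.022, -0.006, -0.002]] [-0.0, 0.0, -0.02]
(613, 135) 29.5 728.0 [ 0.7482 -0.2098  0.07  ]
(430, 208) 11.0 340.5 [ 0.5947 -0.236   0.07  ]
(379, 306) 9.9 173.5 [ 0.5377 -0.3104  0.07  ]
(304, 229) 6.0 23.0 [ 0.49   -0.2296  0.07  ]
(314, 219) 1.0 0.0 [ 0.5003 -0.2234  0.07  ]
[314.30895878 227.09255118]
```

View pics/w1.png

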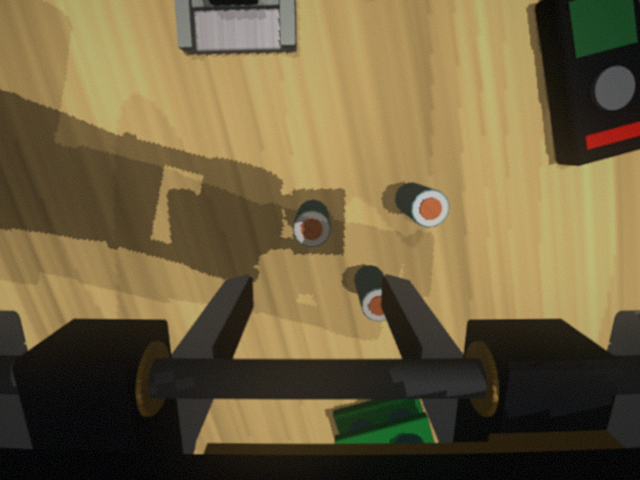

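The chosen cell's top is at (312,229), in the arm's shadow, and sits at (0.497,-0.231). The other two are at (430,208) and (379,306). I'll descend to grip near its top.

send_rows(
  fingers=[0.7, 0.7, 0.7, 0.7, 0.7, 0.7, 0.7, 0.7],
  travel=[
    [0.08, -0.04, 0.3],
    [0.07, -0.04, 0.3],
    [0, 0, 0.45],
    [0, 0, 0.45],
    [0, 0, 0.45],
    [0, 0, 0.45],
    [0, 0, 0.4],
    [0, 0, 0.2],
  ],
  angular=[
    [0, 0, -0.1],
    [0, 0, -0.1],
    [0, 0, 0],
    [0, 0, 0],
    [0, 0, 0],
    [0, 0, 0],
    [0, 0, 0],
    [0, 0, 0],
  ],
)

```text
time: 4.2
tcp_pos: [0.4934, -0.2258, 0.0382]
tool_rot: [0.775, 0.632, -0.003, -0.002]
ft_force: [-0.4, 0.0, -0.3]
gripper_width: 0.703
```

Run:
```python
from w import *
plan((.497,-.231,.043),-12,1)
```

```text
t 4.2 p [ 0.4934 -0.2258  0.0382] yawy -11.53 z [-7.1e-03  2.0e-04 -1.0e+00] F [-0.42  0.01 -0.35] w 0.7025848718366422
[[-0.087, 0.091, -0.097]] [-0.08, 0.01, 0.09]
```

send_rows(
  fingers=[0.7, 0.7, 0.2, 0.2, 0.2, 0.2, 0.2, 0.2],
  travel=[
    [-0.08, 0.09, -0.1],
    [0, 0, 0],
    [0, 0, 0],
    [0, 0, 0],
    [0, 0, 0],
    [0, 0, 0],
    [0, 0, 0],
    [0, 0, 0],
  ],
  angular=[
    [-0.08, 0, 0.08],
    [0, 0, 0],
    [0, 0, 0],
    [0, 0, 0],
    [0, 0, 0],
    [0, 0, 0],
    [0, 0, 0],
    [0, 0, 0],
  ],
  squeeze=20,
)

```text
time: 5.2
tcp_pos: [0.4976, -0.2305, 0.045]
tool_rot: [0.777, 0.63, 0.0, 0.001]
ft_force: [-0.3, -0.1, 0.7]
gripper_width: 0.34
```

Run:
```python
from w import *
plan((.497,-.231,.043),-12,1)
```

```text
t 5.2 p [ 0.4976 -0.2305  0.045 ] yawy -11.88 z [ 0.0019 -0.0022 -1.    ] F [-0.29 -0.07  0.7 ] w 0.3401637036228702
[[-0.013, -0.01, 0.04]] [0.03, 0.02, 0.02]
```

Gripped: the opening of 32 mm matches the cell. I'll lift and go short of the nest for a look.

send_rows(
  fingers=[0.2, 0.2, 0.2, 0.2, 0.2, 0.2, 0.2, 0.2],
  travel=[
    [0, 0, -0.4],
    [0, 0, -0.6],
    [0, 0, -0.6],
    [0.4, -0.15, -0.5],
    [0.6, -0.22, -0.2],
    [0.7, -0.22, 0],
    [0.7, -0.22, 0],
    [0.7, -0.22, 0],
  ],
  angular=[
    [0, 0, 0],
    [0, 0, 0],
    [0, 0, 0],
    [0, 0, 0],
    [0, 0, 0],
    [0, 0, 0],
    [0, 0, 0],
    [0, 0, 0],
  ],
)

```text
time: 6.2
tcp_pos: [0.4775, -0.0647, 0.162]
tool_rot: [0.778, 0.629, -0.0, -0.0]
ft_force: [0.7, -0.4, -1.0]
gripper_width: 0.336
```

send_rows(
  fingers=[0.2, 0.2, 0.2, 0.2, 0.2, 0.2, 0.2, 0.2],
  travel=[
    [0.7, -0.2, 0],
    [0.4, 0, 0],
    [0.2, 0, 0],
    [0, 0, 0],
    [0, 0, 0],
    [0, 0, 0],
    [0, 0, 0],
    [0, 0, 0],
  ],
  angular=[
    [0, 0, 0],
    [0, 0, 0],
    [0, 0, 0],
    [0, 0, 0],
    [0, 0, 0],
    [0, 0, 0],
    [0, 0, 0],
    [0, 0, 0],
  ],
)

```text
time: 7.2
tcp_pos: [0.4804, 0.0028, 0.1615]
tool_rot: [0.778, 0.629, -0.001, -0.0]
ft_force: [0.2, -0.2, -0.8]
gripper_width: 0.338
```

Run:
```python
from w import *
plan((.484,-.002,.16),-12,8)
im,K,k,T=cam('wrist'); cv2.imwrite('pics/w2.png',im); np.savez('w2.npz',K=K,k=k,T=T)
print(proj((.496,.057,.058),K,k,T),proj((.517,.16,.195),K,k,T))
```

```text
t 7.2 p [0.4804 0.0028 0.1615] yawy -12.08 z [-1.9e-03 -5.0e-04 -1.0e+00] F [ 0.15 -0.23 -0.8 ] w 0.33803733788447904
[[-0.01, 0.011, 0.004], [-0.01, 0.011, 0.004], [-0.01, 0.011, 0.004], [-0.01, 0.011, 0.004], [-0.01, 0.011, 0.004], [-0.01, 0.011, 0.004], [-0.01, 0.011, 0.004], [-0.01, 0.011, 0.004]] [-0.0, 0.0, -0.0]
[322.82904734 170.43717232] [ 327.09111487 -142.64008741]
```

View pics/w2.png

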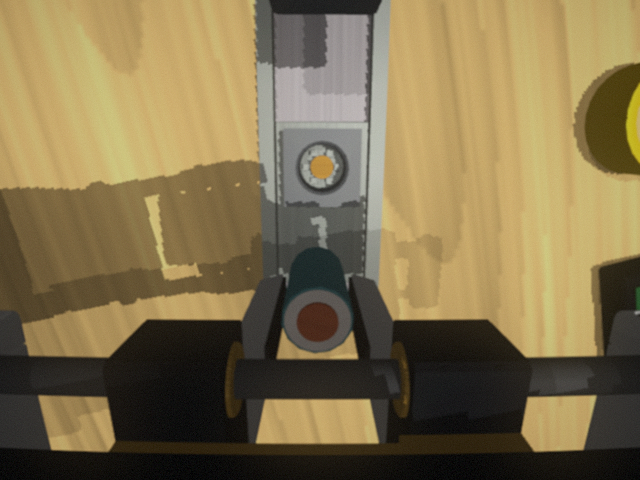

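The mouth is at about (322,167) with the copper pin showing inside, the held cell's top is at (318,322), and the base edges are almost parallel to the image columns. I'll refine the mouth and check the held cell against the TCP.

Run:
```python
from w import *
im=cv2.imread('pics/w2.png'); z=np.load('w2.npz'); C=(z['K'],float(z['k']),z['T'])
copper(im,*C,.1865)
for p in((321,166),(322,167),(323,168)): print(p,onz(p,.058,*C).round(4))
print('w px of block corners',[onz(p,.058,*C).round(4).tolist() for p in((281,129),(363,129),(364,206),(279,206))])
c=im[110:225,265:385]; cv2.imwrite('pics/c2.png',cv2.resize(c,(600,575),interpolation=cv2.INTER_CUBIC))
```

```text
(321, 166) [0.4954 0.0604 0.058 ]
(322, 167) [0.4959 0.0595 0.058 ]
(323, 168) [0.4965 0.0587 0.058 ]
w px of block corners [[0.473, 0.0915, 0.058], [0.5298, 0.0794, 0.058], [0.5205, 0.0253, 0.058], [0.4589, 0.0384, 0.058]]
```

View pics/c2.png

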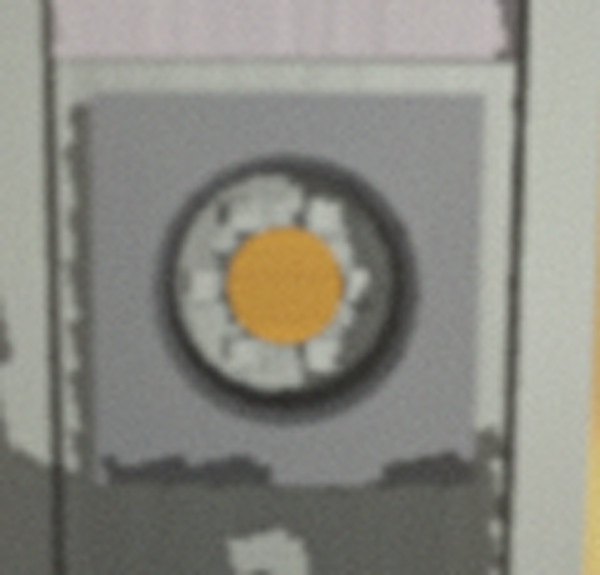

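Run:
```python
from w import *
z=np.load('w2.npz'); C=(z['K'],float(z['k']),z['T'])
im=cv2.imread('pics/w2.png'); g=im[285:355,275:360]; h=cv2.cvtColor(im,cv2.COLOR_BGR2HSV)
m=np.zeros(im.shape[:2],np.uint8); m[290:350,280:356]=cv2.inRange(h[290:350,280:356],(0,90,40),(15,255,200))
c=max(cv2.findContours(m,0,1)[0],key=cv2.contourArea); (x,y),r=cv2.minEnclosingCircle(c); print(x,y,r)
P=onz((x,y),.1865,*C); print('cell top',P.round(4)); print('nest',onz((322.5,167.4),.058,*C).round(4))
plan((.4962,.0592,.15),-12,8)
```

```text
317.08795166015625 321.79144287109375 20.616971969604492
cell top [0.4801 0.0023 0.1865]
nest [0.4962 0.0592 0.058 ]
t 7.25 p [0.4804 0.0028 0.1615] yawy -12.07 z [-1.8e-03 -5.0e-04 -1.0e+00] F [-0.4   0.13 -1.17] w 0.3393613584317055
[[0.146, 0.009, 0.029], [0.146, 0.009, 0.029], [0.146, 0.009, 0.029], [0.146, 0.009, 0.029], [0.146, 0.009, 0.029], [0.146, 0.009, 0.029], [0.146, 0.009, 0.029], [0.146, 0.009, 0.029]] [-0.0, 0.0, -0.0]
```

The held cell sits on the TCP to 0.6 mm. I'll go over the nest and down to 12 mm above the mouth.

send_rows(
  fingers=[0.2, 0.2, 0.2, 0.2, 0.2, 0.2, 0.2, 0.2],
  travel=[
    [0.25, 0.01, 0],
    [0.3, 0.01, 0],
    [0.3, 0.02, 0.1],
    [0.25, 0.02, 0.2],
    [0.1, 0.01, 0.3],
    [0, 0, 0.2],
    [0, 0, 0.1],
    [0, 0, 0],
  ],
  angular=[
    [0, 0, 0],
    [0, 0, 0],
    [0, 0, 0],
    [0, 0, 0],
    [0, 0, 0],
    [0, 0, 0],
    [0, 0, 0],
    [0, 0, 0],
  ],
)

```text
time: 8.25
tcp_pos: [0.4968, 0.0653, 0.112]
tool_rot: [0.777, 0.629, -0.002, -0.001]
ft_force: [0.2, 0.2, -2.0]
gripper_width: 0.334
```

Run:
```python
from w import *
plan((.4964,.0594,.110),-12,1)
```

```text
t 8.25 p [0.4968 0.0653 0.112 ] yawy -12.02 z [-3.9e-03 -7.0e-04 -1.0e+00] F [ 0.22  0.21 -1.99] w 0.33441491708331594
[[-0.118, 0.017, 0.04]] [-0.04, 0.02, -0.0]
```

send_rows(
  fingers=[0.2, 0.2, 0.2, 0.2, 0.2, 0.2, 0.2, 0.2],
  travel=[
    [-0.11, 0.015, 0],
    [0, 0, 0],
    [0, 0, 0],
    [0, 0, 0],
    [0, 0, 0],
    [0, 0, 0],
    [0, 0, 0],
    [0, 0, 0],
  ],
  angular=[
    [-0.04, 0.02, 0],
    [0, 0, 0],
    [0, 0, 0],
    [0, 0, 0],
    [0, 0, 0],
    [0, 0, 0],
    [0, 0, 0],
    [0, 0, 0],
  ],
)

```text
time: 9.25
tcp_pos: [0.4969, 0.059, 0.1132]
tool_rot: [0.778, 0.629, 0.001, 0.001]
ft_force: [0.2, 0.2, -1.7]
gripper_width: 0.336
```

Run:
```python
from w import *
plan((.4964,.0594,.110),-12,1)
im,K,k,T=cam('side'); cv2.imwrite('pics/s3.png',cv2.resize(im[220:320,260:400],(700,500),interpolation=cv2.INTER_CUBIC))
```

```text
t 9.25 p [0.4969 0.059  0.1132] yawy -12.07 z [ 2.3e-03  5.0e-04 -1.0e+00] F [ 0.21  0.18 -1.7 ] w 0.3360354594797777
[[0.006, -0.012, 0.064]] [0.02, -0.01, -0.01]
```

View pics/s3.png

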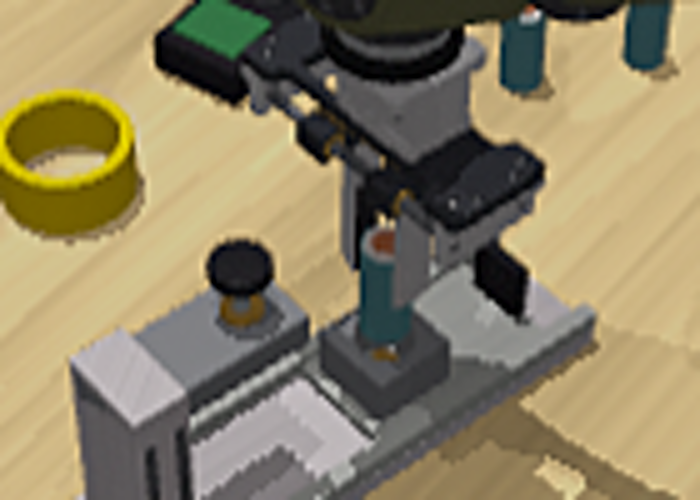

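The cell hangs upright just above the mouth, with the pin still visible below it. I'll descend gently and watch the force.

send_rows(
  fingers=[0.2, 0.2, 0.2, 0.2, 0.2, 0.2, 0.2, 0.2],
  travel=[
    [0.006, -0.012, 0.1],
    [0, 0, 0.1],
    [0, 0, 0.08],
    [0, 0, 0.05],
    [0, 0, 0.02],
    [0, 0, 0],
    [0, 0, 0],
    [0, 0, 0],
  ],
  angular=[
    [0.02, 0, 0],
    [0, 0, 0],
    [0, 0, 0],
    [0, 0, 0],
    [0, 0, 0],
    [0, 0, 0],
    [0, 0, 0],
    [0, 0, 0],
  ],
)

```text
time: 10.3
tcp_pos: [0.4963, 0.0594, 0.0943]
tool_rot: [0.778, 0.629, 0.0, -0.0]
ft_force: [-0.8, 0.8, -1.2]
gripper_width: 0.341
```

Run:
```python
from w import *
plan((.4964,.0594,.083),-12,1)
```

```text
t 10.3 p [0.4963 0.0594 0.0943] yawy -12.07 z [ 3.e-04  8.e-04 -1.e+00] F [-0.76  0.81 -1.23] w 0.34084215954197744
[[0.0, 0.002, 0.226]] [0.0, -0.01, -0.01]
```

send_rows(
  fingers=[0.2, 0.2, 0.2, 0.2, 0.2, 0.2, 0.2, 0.2],
  travel=[
    [0, 0, 0.08],
    [0, 0, 0.06],
    [0, 0, 0.05],
    [0, 0, 0.03],
    [0, 0, 0],
    [0, 0, 0],
    [0, 0, 0],
    [0, 0, 0],
  ],
  angular=[
    [0, 0, 0],
    [0, 0, 0],
    [0, 0, 0],
    [0, 0, 0],
    [0, 0, 0],
    [0, 0, 0],
    [0, 0, 0],
    [0, 0, 0],
  ],
)

```text
time: 11.3
tcp_pos: [0.4964, 0.0594, 0.0826]
tool_rot: [0.778, 0.629, 0.0, -0.0]
ft_force: [0.7, -0.4, -2.0]
gripper_width: 0.337
```

Run:
```python
from w import *
plan((.4964,.0594,.083),-12,1)
```

```text
t 11.3 p [0.4964 0.0594 0.0826] yawy -12.07 z [ 4.e-04  8.e-04 -1.e+00] F [ 0.68 -0.43 -1.97] w 0.3374536689408977
[[-0.0, 0.001, -0.008]] [0.0, -0.01, -0.01]
```

send_rows(
  fingers=[0.6, 0.6, 0.6, 0.6, 0.6, 0.6, 0.6, 0.6],
  travel=[
    [0, 0, 0],
    [0, 0, 0],
    [0, 0, 0],
    [0, 0, 0],
    [0, 0, -0.2],
    [0, 0, -0.5],
    [0, 0, -0.6],
    [0, 0, -0.5],
  ],
  angular=[
    [0, 0, 0],
    [0, 0, 0],
    [0, 0, 0],
    [0, 0, 0],
    [0, 0, 0],
    [0, 0, 0],
    [0, 0, 0],
    [0, 0, 0],
  ],
)

```text
time: 12.3
tcp_pos: [0.4959, 0.0594, 0.1762]
tool_rot: [0.778, 0.629, -0.0, -0.001]
ft_force: [-0.6, -0.4, -0.4]
gripper_width: 0.601
```

send_rows(
  fingers=[0, 0, 0, 0, 0, 0, 0, 0],
  travel=[
    [-0.3, 0, 0],
    [-0.5, 0, 0],
    [-0.6, 0, 0],
    [-0.6, 0, 0],
    [-0.5, 0, 0],
    [-0.2, 0, 0],
    [0, 0, 0],
    [0, 0, 0],
  ],
  angular=[
    [0, 0, 0],
    [0, 0, 0],
    [0, 0, 0],
    [0, 0, 0],
    [0, 0, 0],
    [0, 0, 0],
    [0, 0, 0],
    [0, 0, 0],
  ],
)

```text
time: 13.3
tcp_pos: [0.4643, -0.0792, 0.1738]
tool_rot: [0.778, 0.629, -0.001, -0.001]
ft_force: [-0.2, 0.3, 0.6]
gripper_width: 0.006
```

Run:
```python
from w import *
u=np.array([.208,.978]); H=np.array([.4964,.0594])-.095*u; print('handle',H)
plan((*(H-.045*u),.055),-12,8)
im,K,k,T=cam('wrist'); cv2.imwrite('pics/w4.png',im); copper(im,K,k,T,.106)
print(proj((.4964,.0594,.106),K,k,T),proj((*H,.066),K,k,T))
```

```text
handle [ 0.47664 -0.03351]
t 13.3 p [ 0.4643 -0.0792  0.1738] yawy -12.09 z [-0.0026  0.0015 -1.    ] F [-0.24  0.33  0.58] w 0.00630986620052894
[[0.006, 0.007, 0.297], [0.006, 0.007, 0.297], [0.006, 0.007, 0.297], [0.006, 0.007, 0.297], [0.006, 0.007, 0.297], [0.006, 0.007, 0.297], [0.006, 0.007, 0.297], [0.006, 0.007, 0.297]] [-0.0, -0.0, -0.0]
(320, 27) 16.6 745.0 [0.4955 0.0585 0.106 ]
[321.71784027  25.05071322] [320.96428598 182.65436896]
```

View pics/w4.png

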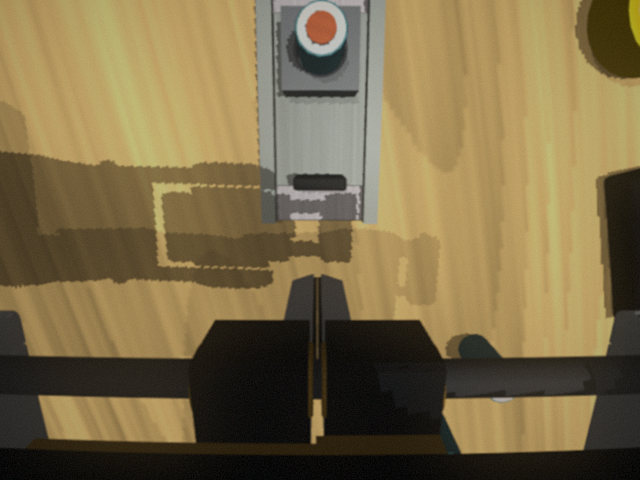

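The cell stands in the nest at (320,27), and its copper centre is within 1 mm of the expected spot. The handle is at (320,182), as predicted. I'll descend behind the handle with the fingers shut.

send_rows(
  fingers=[0, 0, 0, 0, 0, 0, 0, 0],
  travel=[
    [0, 0, 0.4],
    [0, 0, 0.5],
    [0, 0, 0.5],
    [0, 0, 0.4],
    [0, 0, 0.3],
    [0, 0, 0.2],
    [0, 0, 0.05],
    [0, 0, 0],
  ],
  angular=[
    [0, 0, 0],
    [0, 0, 0],
    [0, 0, 0],
    [0, 0, 0],
    [0, 0, 0],
    [0, 0, 0],
    [0, 0, 0],
    [0, 0, 0],
  ],
)

```text
time: 14.35
tcp_pos: [0.4658, -0.0754, 0.0535]
tool_rot: [0.776, 0.631, 0.0, -0.0]
ft_force: [-1.2, -0.6, 0.1]
gripper_width: 0.006
```

Run:
```python
from w import *
plan((.4735,-.048,.052),-12,1)
```

```text
t 14.35 p [ 0.4658 -0.0754  0.0535] yawy -11.75 z [ 2.0e-04  1.1e-03 -1.0e+00] F [-1.18 -0.6   0.05] w 0.006084249738699537
[[0.569, 0.038, 0.031]] [-0.0, -0.01, 0.05]
```

send_rows(
  fingers=[0, 0, 0, 0, 0, 0, 0, 0],
  travel=[
    [0.2, 0.02, 0],
    [0.2, 0.02, 0],
    [0.1, 0, 0],
    [0.15, 0, 0],
    [0.2, 0, 0],
    [0.25, 0, 0],
    [0.25, 0, 0],
    [0.2, 0, 0],
  ],
  angular=[
    [0, 0, 0.05],
    [0, 0, 0],
    [0, 0, 0],
    [0, 0, 0],
    [0, 0, 0],
    [0, 0, 0],
    [0, 0, 0],
    [0, 0, 0],
  ],
)

```text
time: 15.35
tcp_pos: [0.4855, 0.0025, 0.0548]
tool_rot: [0.777, 0.629, 0.0, 0.002]
ft_force: [-0.0, -6.0, -0.4]
gripper_width: 0.006
```

Run:
```python
from w import *
u=np.array([.208,.978]); H=np.array([.4964,.0594])-.095*u
s=ctrl.observe(); print('along/lateral from handle start',(np.array(s['tcp_pos'])[:2]-H)@u,(np.array(s['tcp_pos'])[:2]-H)@[.978,-.208])
plan((.4735,-.048,.052),-12,1)
```

```text
along/lateral from handle start 0.03708982461386751 0.0012126109807634748
t 15.35 p [0.4855 0.0025 0.0548] yawy -12.04 z [ 0.0023 -0.0027 -1.    ] F [-0.02 -5.95 -0.35] w 0.005837670372014354
[[-1.038, -0.025, 0.058]] [0.03, 0.02, -0.01]
```

Pushing takes about 6 N, as expected. Roughly 54 mm remain.

send_rows(
  fingers=[0, 0, 0, 0, 0, 0, 0, 0],
  travel=[
    [0.2, 0, 0.01],
    [0.2, 0, 0.01],
    [0.2, 0, 0.01],
    [0.15, 0, 0.01],
    [0.1, 0, 0],
    [0.05, 0, 0],
    [0.04, 0, 0],
    [0.04, 0, 0],
  ],
  angular=[
    [0, 0, 0],
    [0, 0, 0],
    [0, 0, 0],
    [0, 0, 0],
    [0, 0, 0],
    [0, 0, 0],
    [0, 0, 0],
    [0, 0, 0],
  ],
)

```text
time: 16.35
tcp_pos: [0.4967, 0.0526, 0.0536]
tool_rot: [0.777, 0.629, -0.0, 0.003]
ft_force: [-0.4, -2.9, 2.0]
gripper_width: 0.006
```

```bash
cat > a.py <<'E'
from w import *
u=np.array([.208,.978]); H=np.array([.4964,.0594])-.095*u
s=ctrl.observe(); print('along/lateral from handle start',(np.array(s['tcp_pos'])[:2]-H)@u,(np.array(s['tcp_pos'])[:2]-H)@[.978,-.208])
plan((.4735,-.048,.052),-12,1)
E
python3 a.py
```

```text
along/lateral from handle start 0.08838588700060954 0.0017085903587601133
t 16.35 p [0.4967 0.0526 0.0536] yawy -12.02 z [ 0.0035 -0.0044 -1.    ] F [-0.4  -2.95  2.  ] w 0.00596801126843358
[[-2.064, -0.035, 0.04]] [0.05, 0.04, -0.0]
```

send_rows(
  fingers=[0, 0, 0, 0, 0, 0, 0, 0],
  travel=[
    [0.03, 0, 0],
    [0.03, 0, 0],
    [0.03, 0, 0],
    [0.03, 0, 0],
    [0.03, 0, 0],
    [0.03, 0, 0],
    [0.03, 0, 0],
    [0.03, 0, 0],
  ],
  angular=[
    [0, 0, 0],
    [0, 0, 0],
    [0, 0, 0],
    [0, 0, 0],
    [0, 0, 0],
    [0, 0, 0],
    [0, 0, 0],
    [0, 0, 0],
  ],
)

```text
time: 17.35
tcp_pos: [0.4969, 0.0539, 0.0538]
tool_rot: [0.777, 0.629, -0.009, 0.007]
ft_force: [-3.9, -16.4, 5.6]
gripper_width: 0.005
```

```bash
python3 a.py
```

```text
along/lateral from handle start 0.08973586590534184 0.001644131900278315
t 17.35 p [0.4969 0.0539 0.0538] yawy -12.06 z [-0.0043 -0.0218 -0.9998] F [ -3.91 -16.38   5.62] w 0.005330675608930815
[[-2.09, -0.032, 0.082]] [0.0, 0.25, -0.01]
```

Stalled with 16 N: the hard end stop, about where it was predicted. I'll back off, lift and look.

send_rows(
  fingers=[0, 0, 0, 0, 0, 0, 0, 0],
  travel=[
    [-0.2, 0, 0],
    [-0.5, 0, 0],
    [-0.5, 0, -0.2],
    [-0.2, 0, -0.6],
    [0, 0, -0.8],
    [0, 0, -0.8],
    [0, 0, -0.8],
    [0, 0, -0.5],
  ],
  angular=[
    [0, 0.1, 0],
    [0, 0.15, 0],
    [0, 0, 0],
    [0, 0, 0],
    [0, 0, 0],
    [0, 0, 0],
    [0, 0, 0],
    [0, 0, 0],
  ],
)

```text
time: 18.35
tcp_pos: [0.4796, -0.0171, 0.2421]
tool_rot: [0.778, 0.629, 0.001, -0.004]
ft_force: [-0.4, -0.1, -0.2]
gripper_width: 0.004
```

Run:
```python
from w import *
plan((.517,.16,.23),-12,8)
im,K,k,T=cam('wrist'); cv2.imwrite('pics/w5.png',im); np.savez('w5.npz',K=K,k=k,T=T); copper(im,K,k,T,.106)
print(proj((.517,.16,.195),K,k,T))
im2,K,k,T=cam('side'); b=cv2.resize(im2[230:350,250:410],(640,480),interpolation=cv2.INTER_CUBIC)
cv2.imwrite('pics/c5.png',cv2.resize(np.hstack([im,b]),(800,300),interpolation=cv2.INTER_AREA))
```

```text
t 18.35 p [ 0.4796 -0.0171  0.2421] yawy -12.08 z [-0.004   0.0077 -1.    ] F [-0.37 -0.12 -0.21] w 0.004138788904108941
[[0.452, -0.001, 0.033], [0.452, -0.001, 0.033], [0.452, -0.001, 0.033], [0.452, -0.001, 0.032], [0.452, -0.001, 0.032], [0.452, -0.001, 0.031], [0.453, -0.001, 0.031], [0.453, -0.001, 0.031]] [-0.01, -0.01, -0.0]
(598, 338) 13.9 214.5 [ 0.7145 -0.1652  0.106 ]
(466, 402) 7.9 139.5 [ 0.5844 -0.2058  0.106 ]
[316.91281793 -67.02942187]
```

View pics/c5.png

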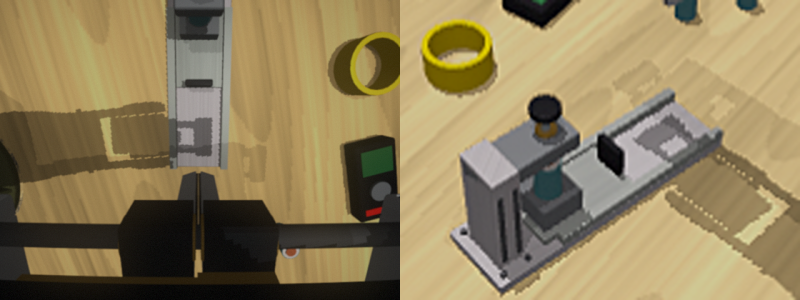

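The cell stands under the plunger with the shuttle home, and the cap is clear. I'll go above the cap.

send_rows(
  fingers=[0, 0, 0, 0, 0, 0, 0, 0],
  travel=[
    [0.3, 0, 0],
    [0.5, 0, 0],
    [0.7, 0, 0],
    [0.7, 0, 0],
    [0.6, 0, 0.1],
    [0.4, 0, 0.1],
    [0.2, 0, 0.1],
    [0, 0, 0],
  ],
  angular=[
    [0, -0.06, 0],
    [0, -0.06, 0],
    [0, 0, 0],
    [0, 0, 0],
    [0, 0, 0],
    [0, 0, 0],
    [0, 0, 0],
    [0, 0, 0],
  ],
)

```text
time: 19.45
tcp_pos: [0.5133, 0.1598, 0.2153]
tool_rot: [0.777, 0.629, -0.008, -0.004]
ft_force: [0.2, 0.8, -0.9]
gripper_width: 0.003
```

Run:
```python
from w import *
plan((.517,.161,.215),-12,1)
```

```text
t 19.45 p [0.5133 0.1598 0.2153] yawy -11.99 z [-0.0185 -0.0037 -0.9998] F [ 0.22  0.79 -0.88] w 0.002722590801489338
[[0.038, 0.068, 0.004]] [-0.2, 0.09, 0.0]
```

send_rows(
  fingers=[0, 0, 0, 0, 0, 0, 0, 0],
  travel=[
    [0.04, 0.07, 0],
    [0, 0, 0],
    [0, 0, 0],
    [0, 0, 0.06],
    [0, 0, 0.06],
    [0, 0, 0.02],
    [0, 0, 0],
    [0, 0, 0],
  ],
  angular=[
    [-0.2, 0.09, 0],
    [0, 0, 0],
    [0, 0, 0],
    [0, 0, 0],
    [0, 0, 0],
    [0, 0, 0],
    [0, 0, 0],
    [0, 0, 0],
  ],
)

```text
time: 20.45
tcp_pos: [0.5175, 0.1594, 0.2081]
tool_rot: [0.778, 0.629, 0.001, 0.0]
ft_force: [0.7, -0.3, 0.4]
gripper_width: 0.005
```

Run:
```python
from w import *
plan((.517,.161,.203),-12,1)
print([np.round(ctrl.observe()['ft_force'],2).tolist() for _ in range(3)])
```

```text
t 20.45 p [0.5175 0.1594 0.2081] yawy -12.12 z [ 2.1e-03  6.0e-04 -1.0e+00] F [ 0.68 -0.25  0.44] w 0.005147394299225685
[[0.029, -0.016, 0.102]] [0.02, -0.01, -0.02]
[[0.68, -0.25, 0.44], [0.68, -0.25, 0.44], [0.68, -0.25, 0.44]]
```

send_rows(
  fingers=[0, 0, 0, 0, 0, 0, 0, 0],
  travel=[
    [0.02, 0, 0.04],
    [0, 0, 0.04],
    [0, 0, 0.04],
    [0, 0, 0.04],
    [0, 0, 0.04],
    [0, 0, 0.03],
    [0, 0, 0.02],
    [0, 0, 0.02],
  ],
  angular=[
    [0.02, 0, 0],
    [0, 0, 0],
    [0, 0, 0],
    [0, 0, 0],
    [0, 0, 0],
    [0, 0, 0],
    [0, 0, 0],
    [0, 0, 0],
  ],
)

```text
time: 21.45
tcp_pos: [0.5178, 0.1606, 0.194]
tool_rot: [0.778, 0.629, 0.001, -0.0]
ft_force: [-0.8, -0.5, 1.0]
gripper_width: 0.006
```

```bash
cat > f.py <<'E'
from plan import *
plan((.517,.161,.19),-12,1)
E
python3 f.py
```

```text
t 21.45 p [0.5178 0.1606 0.194 ] yawy -12.11 z [ 8.0e-04  1.1e-03 -1.0e+00] F [-0.83 -0.5   1.02] w 0.005611919688167306
[[0.005, -0.017, 0.081]] [0.01, -0.01, -0.02]
```

In contact with the cap spring. Small steps from here.

send_rows(
  fingers=[0, 0, 0, 0, 0, 0, 0, 0],
  travel=[
    [0, 0, 0.012],
    [0, 0, 0.012],
    [0, 0, 0.012],
    [0, 0, 0.012],
    [0, 0, 0.012],
    [0, 0, 0.012],
    [0, 0, 0.012],
    [0, 0, 0.012],
  ],
  angular=[
    [0, 0, 0],
    [0, 0, 0],
    [0, 0, 0],
    [0, 0, 0],
    [0, 0, 0],
    [0, 0, 0],
    [0, 0, 0],
    [0, 0, 0],
  ],
)

```text
time: 22.45
tcp_pos: [0.5178, 0.1605, 0.1897]
tool_rot: [0.778, 0.629, 0.001, -0.0]
ft_force: [-2.4, -0.2, 4.7]
gripper_width: 0.007
```

```bash
python3 f.py
```

```text
t 22.45 p [0.5178 0.1605 0.1897] yawy -12.11 z [ 0.0014  0.0011 -1.    ] F [-2.4  -0.23  4.72] w 0.007416169988220809
[[0.005, -0.018, -0.007]] [0.01, -0.02, -0.02]
```

At the first stop (about 5 N). Now finer.

send_rows(
  fingers=[0, 0, 0, 0, 0, 0, 0, 0],
  travel=[
    [0, 0, 0.007],
    [0, 0, 0.007],
    [0, 0, 0.007],
    [0, 0, 0.007],
    [0, 0, 0.007],
    [0, 0, 0.007],
    [0, 0, 0.007],
    [0, 0, 0.007],
  ],
  angular=[
    [0, 0, 0],
    [0, 0, 0],
    [0, 0, 0],
    [0, 0, 0],
    [0, 0, 0],
    [0, 0, 0],
    [0, 0, 0],
    [0, 0, 0],
  ],
)

```text
time: 23.45
tcp_pos: [0.5178, 0.1606, 0.1876]
tool_rot: [0.778, 0.629, 0.001, 0.0]
ft_force: [-3.5, 0.0, 6.9]
gripper_width: 0.005
```

```bash
python3 f.py
```

```text
t 23.45 p [0.5178 0.1606 0.1876] yawy -12.11 z [ 0.002   0.0013 -1.    ] F [-3.46  0.02  6.85] w 0.004629181575980792
[[0.005, -0.018, -0.048]] [0.02, -0.02, -0.02]
```

send_rows(
  fingers=[0, 0, 0, 0, 0, 0, 0, 0],
  travel=[
    [0, 0, 0.006],
    [0, 0, 0.006],
    [0, 0, 0.006],
    [0, 0, 0.006],
    [0, 0, 0.006],
    [0, 0, 0.006],
    [0, 0, 0.006],
    [0, 0, 0.006],
  ],
  angular=[
    [0, 0, 0],
    [0, 0, 0],
    [0, 0, 0],
    [0, 0, 0],
    [0, 0, 0],
    [0, 0, 0],
    [0, 0, 0],
    [0, 0, 0],
  ],
)

```text
time: 24.45
tcp_pos: [0.5179, 0.1606, 0.187]
tool_rot: [0.778, 0.629, 0.002, 0.0]
ft_force: [-3.5, -1.5, 7.6]
gripper_width: 0.004
```

```bash
python3 f.py
```

```text
t 24.45 p [0.5179 0.1606 0.187 ] yawy -12.11 z [ 0.0032  0.0015 -1.    ] F [-3.52 -1.53  7.57] w 0.0037462284429701257
[[0.005, -0.019, -0.061]] [0.03, -0.02, -0.02]
```

send_rows(
  fingers=[0, 0, 0, 0, 0, 0, 0, 0],
  travel=[
    [0, 0, 0.009],
    [0, 0, 0.009],
    [0, 0, 0.009],
    [0, 0, 0.009],
    [0, 0, 0.009],
    [0, 0, 0.009],
    [0, 0, 0.009],
    [0, 0, 0.009],
  ],
  angular=[
    [0, 0, 0],
    [0, 0, 0],
    [0, 0, 0],
    [0, 0, 0],
    [0, 0, 0],
    [0, 0, 0],
    [0, 0, 0],
    [0, 0, 0],
  ],
)

```text
time: 25.45
tcp_pos: [0.5178, 0.1606, 0.1869]
tool_rot: [0.778, 0.629, 0.003, 0.001]
ft_force: [-4.5, -1.4, 9.4]
gripper_width: 0.005
```

```bash
python3 f.py
```

```text
t 25.45 p [0.5178 0.1606 0.1869] yawy -12.1 z [ 0.0055  0.0018 -1.    ] F [-4.51 -1.36  9.43] w 0.0053154631551102826
[[0.005, -0.018, -0.061]] [0.06, -0.03, -0.02]
```

Firm stop found at z≈0.187. I'll raise the load gradually.

send_rows(
  fingers=[0, 0, 0, 0, 0, 0, 0, 0],
  travel=[
    [0, 0, 0.012],
    [0, 0, 0.013],
    [0, 0, 0.014],
    [0, 0, 0.015],
    [0, 0, 0.015],
    [0, 0, 0.015],
    [0, 0, 0.015],
    [0, 0, 0.015],
  ],
  angular=[
    [0.02, 0, 0],
    [0, 0, 0],
    [0, 0, 0],
    [0, 0, 0],
    [0, 0, 0],
    [0, 0, 0],
    [0, 0, 0],
    [0, 0, 0],
  ],
)

```text
time: 26.45
tcp_pos: [0.5179, 0.1606, 0.1868]
tool_rot: [0.778, 0.629, 0.004, 0.001]
ft_force: [-5.0, -2.0, 12.2]
gripper_width: 0.005
```

```bash
python3 f.py
```

```text
t 26.45 p [0.5179 0.1606 0.1868] yawy -12.08 z [ 0.0074  0.0028 -1.    ] F [-4.96 -2.02 12.22] w 0.004556192438546637
[[0.005, -0.018, -0.063]] [0.08, -0.05, -0.02]
```

send_rows(
  fingers=[0, 0, 0, 0, 0, 0, 0, 0],
  travel=[
    [0, 0, 0.018],
    [0, 0, 0.02],
    [0, 0, 0.022],
    [0, 0, 0.023],
    [0, 0, 0.023],
    [0, 0, 0.023],
    [0, 0, 0.023],
    [0, 0, 0.023],
  ],
  angular=[
    [0.02, 0, 0],
    [0, 0, 0],
    [0, 0, 0],
    [0, 0, 0],
    [0, 0, 0],
    [0, 0, 0],
    [0, 0, 0],
    [0, 0, 0],
  ],
)

```text
time: 27.45
tcp_pos: [0.5179, 0.1606, 0.1867]
tool_rot: [0.777, 0.629, 0.006, 0.002]
ft_force: [-6.9, -2.1, 15.8]
gripper_width: 0.004
```

```bash
python3 f.py
```

```text
t 27.45 p [0.5179 0.1606 0.1867] yawy -12.07 z [ 0.0111  0.004  -0.9999] F [-6.92 -2.08 15.8 ] w 0.00351684841199885
[[0.005, -0.018, -0.066]] [0.11, -0.07, -0.01]
```

The cap reads about 16 N, so about 14 N on the cell. I'll hold at slightly more for another second.

send_rows(
  fingers=[0, 0, 0, 0, 0, 0, 0, 0],
  travel=[
    [0, 0, 0.024],
    [0, 0, 0.025],
    [0, 0, 0.025],
    [0, 0, 0.025],
    [0, 0, 0.025],
    [0, 0, 0.025],
    [0, 0, 0.025],
    [0, 0, 0.025],
  ],
  angular=[
    [0, 0, 0],
    [0, 0, 0],
    [0, 0, 0],
    [0, 0, 0],
    [0, 0, 0],
    [0, 0, 0],
    [0, 0, 0],
    [0, 0, 0],
  ],
)

```text
time: 28.45
tcp_pos: [0.5178, 0.1606, 0.1866]
tool_rot: [0.777, 0.629, 0.008, 0.004]
ft_force: [-7.7, -2.9, 16.5]
gripper_width: 0.003
```

```bash
python3 f.py
```

```text
t 28.45 p [0.5178 0.1606 0.1866] yawy -12.04 z [ 0.0172  0.0049 -0.9998] F [-7.73 -2.87 16.5 ] w 0.0030108312109732496
[[0.005, -0.017, -0.068]] [0.18, -0.1, -0.01]
```

Held at 16.5 N on the cap. Now I'll rise slowly and back away.

send_rows(
  fingers=[0, 0, 0, 0, 0, 0, 0, 0],
  travel=[
    [0, 0, -0.03],
    [0, 0, -0.05],
    [0, 0, -0.06],
    [0, 0, -0.08],
    [0, 0, -0.1],
    [0, 0, -0.2],
    [0, 0, -0.5],
    [0, 0, -0.6],
  ],
  angular=[
    [0.05, -0.02, 0],
    [0.05, -0.02, 0],
    [0, 0, 0],
    [0, 0, 0],
    [0, 0, 0],
    [0, 0, 0],
    [0, 0, 0],
    [0, 0, 0],
  ],
)

```text
time: 29.45
tcp_pos: [0.5164, 0.1601, 0.2692]
tool_rot: [0.777, 0.629, 0.002, 0.0]
ft_force: [0.3, -0.6, 0.1]
gripper_width: 0.007
```

send_rows(
  fingers=[0, 0, 0, 0, 0, 0, 0, 0],
  travel=[
    [-0.3, 0, -0.1],
    [-0.6, 0, 0],
    [-0.6, 0, 0],
    [-0.6, 0, 0],
    [-0.6, 0, 0],
    [-0.5, 0, 0],
    [-0.2, 0, 0],
    [0, 0, 0],
  ],
  angular=[
    [0, 0, 0],
    [0, 0, 0],
    [0, 0, 0],
    [0, 0, 0],
    [0, 0, 0],
    [0, 0, 0],
    [0, 0, 0],
    [0, 0, 0],
  ],
)

```text
time: 30.45
tcp_pos: [0.4766, -0.0154, 0.2701]
tool_rot: [0.778, 0.629, 0.001, -0.001]
ft_force: [0.3, 0.1, 0.3]
gripper_width: 0.008
```

Run:
```python
from m import *
print(ctrl.observe()['time'],ctrl.observe()['tcp_pos'],ctrl.observe()['ft_force'])
im,K,k,T=cam('side'); b=cv2.resize(im[230:350,250:410],(400,300),interpolation=cv2.INTER_CUBIC)
im2,K2,k2,T2=cam('scene'); a=cv2.resize(im2[140:260,250:410],(400,300),interpolation=cv2.INTER_CUBIC)
cv2.imwrite('pics/c6.png',np.hstack([b,a]))
print('cap now expected px',proj((.517,.16,.195),K,k,T),'if 3mm down',proj((.517,.16,.192),K,k,T))
print('handle home px',proj((.517-.095*.208,.16-.095*.978,.066),K,k,T))
i0=cv2.imread('pics/side0.png')
d=cv2.absdiff(im,i0)[262:285,295:322].max(2); print('cap region diff',d.mean(),d.max())
```

```text
30.45 [ 0.47661723 -0.0154434   0.27014896] [0.2683511  0.08820973 0.2564479 ]
cap now expected px [308.19304865 271.55161707] if 3mm down [308.22062675 272.32971405]
handle home px [334.43352637 286.6054437 ]
cap region diff 5.714975845410628 8
```

View pics/c6.png

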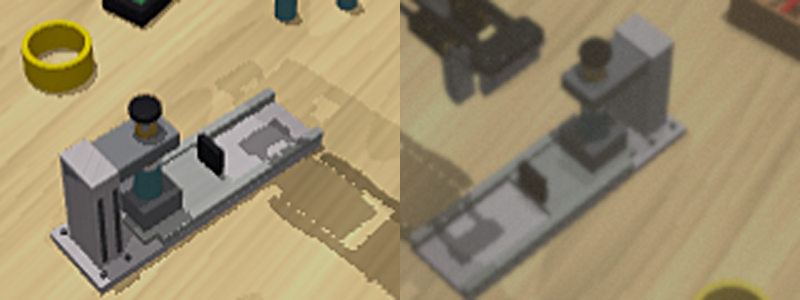

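The cap region matches the first picture (largest difference 8 grey levels), so the plunger is up. The handle's top is where the home position puts it, and the cell stands under the plunger. I'll hand it in.

```bash
python3 -c "
from rig import ctrl
print(ctrl.finish_job())"
```

```text
the job is handed in; nothing more can be done
None
```

The whole sequence ran, and I handed the job in at about 30.5 s of the 72 s allowed; no verdict is reported.

- **Cell:** I took the loose cell nearest the base, stood it in the nest and let go. Its top then measured within about 1 mm of the expected spot.
- **Shuttle:** I pushed it until it stalled on the end stop at about 16 N. That was within 2 mm of where I expected home.
- **Press:** The first stop showed at about 5 N and the firm stop roughly 4 mm further down. The cap read 15.8 N, then 16.5 N a second later, so about 14 N on the cell. A sideways force of up to about 8 N showed on the wrist during the press. Forces were read only at the end of each 1 s call, so peaks in between were not seen.
- **Last checks:**
  - **Plunger:** the cap area matches the first picture, so it is back up.
  - **Shuttle:** the handle sits at its home position in the side view.
  - **Cell:** it stands upright under the plunger.
  - **Arm:** it is clear, with the wrist force near zero.
  - **Bystanders:** I saw no sign that the tape roll, meter or carton had moved, but I did not measure them again at the end.

No check failed or disagreed.

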